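# Cull the warped brush-handle board on the surface plate

### The arm

A 6-joint arm with a two-finger parallel gripper is mounted at the origin on the work surface. World frame = base frame: x ahead of the robot, y to its left, z up, the work surface at z = 0. Lengths are in mm, angles in rad, forces in N, time in s.
With the tool pointing down it reaches from about 350 to 975 mm from the base axis. Payload 7.1 kg.
Tool frame: the origin (TCP) lies on the front face of the gripper's body, between the roots of the fingers; the fingertips stand 80 mm ahead of it and the grasp point (between the pads) lies 61 mm ahead of it (env.tips_ahead is the distance from the TCP to the fingertips, in mm); z points along the fingers, y is the line along which they close (so a half turn about z gives the same grasp; the last joint's range is limited). The gripper opens to 88 mm and grips with 3 to 60 N. Pads are 20 mm wide; open, the fingers measure 115 mm over their backs; the gripper's body (75 mm by 178 mm) begins 61 mm behind the grasp point.
Start: joints at [1.117, 0.423, 1.63, -0, 1.089, -0.019], TCP at [263.236, 566.844, 302.675] pointing down, gripper open.
Joint ranges: [-3, 3], [-0.9, 2.11], [0.09, 2.58], [-1.31, 4.45], [0.11, 2.69], [-2.54, 2.54]. Speed limits (rad/s): [2.39, 2.39, 3.01, 3.14, 3.14, 3.14].

### API

Orientations are given as a unit quaternion [x, y, z, w].
In Python, from station import env, set_gripper, viewer, workorder gives the robot as it stands. Calls block until the motion is done:
- env.reach(position, orientation): joint-space move of the TCP to a pose.
- env.move_l(position, rot=None, rate=150, f_stop=None): straight line of the TCP; rot=None keeps the orientation; rate is the mean speed in mm/s. With f_stop (N) it stops when the force on the tool has changed by that much, and returns True; else False.
- env.move_joints(angles): joint-space move.
- set_gripper(opening): finger opening in mm; the grip force is fixed at half the most; returns when the fingers have stopped.
- env.hold(seconds).
- env.ik(position, orientation): joint angles nearest the present ones, or None.
- env.read_state(): the state.
- viewer.camera(name): name is "side" or "top"; returns the picture (420x560x3 uint8, blue, green, red); there is no depth.
- viewer.camera_params(name): a dict with "fx", "fy", "cx", "cy" (pixels), "pose" (4x4, takes a point from camera to world coordinates). Camera axes: x right, y up, looking along -z (the intrinsics and any distortion apply to the point x, -y, -z); pixel columns grow to the right and rows downward; lengths in mm; the calibration is good to about 2 mm. A picture is of the moment at which its call begins. camera_params takes no time and is no camera call.
A pose or a line that the arm cannot do raises env.IKError and nothing moves.
- workorder.sign_off(): hands the job in; it is judged then, once.
The state is a dict: "time_s": time; "qpos": joint angles; "dq": joint speeds; "tau": joint torques, N m; "tool_pos": TCP position; "orientation": TCP orientation; "force": force on the tool from outside, world axes, zero at the start; "wrist_torque": the same for the moment, N m; "width": finger opening in mm; "grip_force": force on a finger pad.
Only numpy, scipy, OpenCV 4.12 (cv2) and the standard library are available. Lean on these libraries where they do the work, as an engineer would, in place of code of your own. Each camera call takes 0.05 s, during which the arm holds its last target. There are 200 camera calls.

### The job

First lay the handle board from the drying rails inside the empty yellow outline on the grey surface plate and let go of it. Then press down on the corners of each of the three boards in turn, working outwards from the one nearest the robot to the farthest, to find the one that is warped and rocks. Slide that one across the plate, without lifting it, over the edge and down into the red reject tray so that it lies flat on the tray's floor. Leave the two sound boards lying flat on the plate and do not disturb the glue bottle, the brush jar or the ferrule tin.

Things in the scene. Friction and masses are not known exactly. Their poses are not given: they have to be found in the camera images.
- blank_a_mid (a point): centre, half-way up, of one of three look-alike light-wood handle boards, 56 x 120 x 14 mm, about 70 g, dark dot at one end, gold band at the other; x across its width, y along its length, z up. Any of them may start on the rails, any may be the warped one. Sound boards are flat underneath and do not give when pressed
- blank_b_mid (a point): centre, half-way up, of one of three look-alike light-wood handle boards, 56 x 120 x 14 mm, about 70 g, dark dot at one end, gold band at the other; x across its width, y along its length, z up. Any of them may start on the rails, any may be the warped one. Sound boards are flat underneath and do not give when pressed
- blank_c_mid (a point): centre, half-way up, of one of three look-alike light-wood handle boards, 56 x 120 x 14 mm, about 70 g, dark dot at one end, gold band at the other; x across its width, y along its length, z up. Any of them may start on the rails, any may be the warped one. Sound boards are flat underneath and do not give when pressed
- blank_a: blank_a: the same board, origin at the centre of its underside, same axes. If warped: it lies level, as high as the others, on a 14 mm wide ridge along one diagonal of its underside: two opposite corners are firm, the other two 5 mm clear; pressed 10 mm in from these (under 1 N) the spot sinks about 3.5 mm, firm at the bottom; let go, it settles level
- blank_b: blank_b: the same board, origin at the centre of its underside, same axes. If warped: it lies level, as high as the others, on a 14 mm wide ridge along one diagonal of its underside: two opposite corners are firm, the other two 5 mm clear; pressed 10 mm in from these (under 1 N) the spot sinks about 3.5 mm, firm at the bottom; let go, it settles level
- blank_c: blank_c: the same board, origin at the centre of its underside, same axes. If warped: it lies level, as high as the others, on a 14 mm wide ridge along one diagonal of its underside: two opposite corners are firm, the other two 5 mm clear; pressed 10 mm in from these (under 1 N) the spot sinks about 3.5 mm, firm at the bottom; let go, it settles level
- plate: fixed grey surface plate, 290 (x) x 300 (y) x 30 mm high; origin at the centre of its underside, on the table; top 30 mm above the table
- outline_3_mid (a point): centre of the empty yellow taped outline (84 mm in x by 150 mm in y, flat tape, no height) on the plate's top; one of three parallel outlines about 95 mm apart in the plate's x, the other two with a board in each. It is any of the three. Boards lie with their length along the outline's y within about 0.15 rad
- tray: fixed red reject tray, outer 250 (x) x 190 (y) mm, 5 mm walls; origin at the centre of its underside, on the table; floor 12 mm and rim 26 mm above the table, so the rim is 4 mm below the plate's top. It stands 6 mm from the plate's +y or -y side (the rails stand on the other side), its y in line with the plate's y
- rack: fixed drying rails, base 200 (x) x 190 (y) x 5 mm, with two wooden rails 12 mm wide along x at y = +-40 mm whose tops are 30 mm above the table (level with the plate's top); origin at the centre of its underside; one board bridges the rails, its length along y
- glue: bystander: loose white glue bottle, 54 mm across, 130 mm tall, near the robot-side corner of the tray or rails; origin at its underside
- jar: bystander: loose blue jar of brushes, 72 mm across, 145 mm tall, near the robot-side corner of the tray or rails; origin at its underside
- tin: bystander: loose open tin of ferrules, 70 x 160 x 30 mm, just beyond the far side of the plate; origin at its underside

How it is judged:
By the outcome, as a careful person would: the job done as asked, in the order asked, and still so for the second after the job is handed in, with the robot touching nothing.
It also fails if it takes over 64 s, if anything falls off the work surface, if the arm or the gripper's body presses on something with over 40 N, if the wrist force passes 120 N, or if a joint passes its speed limit or range.

## Working session

There is one attempt and no reset: what is moved stays moved. The work goes in short steps, each a Python script; the robot and the scene stay as the last script left them, time stands still between calls to the robot, and variables do not carry over. Pictures are saved under pics/ and viewed, at most 10 in all, crops included, and the job is handed in when it is done.

```bash
ls; mkdir -p pics; python3 - <<'E'
from station import env, viewer
import cv2
for n in("top","side"):
    cv2.imwrite(f"pics/{n}0.png",viewer.camera(n)); p=viewer.camera_params(n); print(n,p)
s=env.read_state(); print(s["time_s"],s["orientation"],s["force"],s["width"])
E
```

```text
pics
top {'fx': 429.90869638823364, 'fy': 429.90869638823364, 'cx': 281.6264885046336, 'cy': 208.28020880111288, 'pose': array([[ 3.05903340e-03,  9.95313990e-01, -9.66473149e-02,
         4.96531158e+02],
       [-9.99954010e-01,  3.92307789e-03,  8.75142359e-03,
         3.05024525e+00],
       [ 9.08956928e-03,  9.66160992e-02,  9.95280216e-01,
         9.28959401e+02],
       [ 0.00000000e+00,  0.00000000e+00,  0.00000000e+00,
         1.00000000e+00]])}
side {'fx': 534.7804016650085, 'fy': 534.7804016650085, 'cx': 285.2207709397484, 'cy': 210.60280978953077, 'pose': array([[ 7.76398167e-01,  4.20393858e-01, -4.69547538e-01,
         9.28469877e+01],
       [-6.29911633e-01,  4.93466503e-01, -5.99751736e-01,
        -5.69361349e+02],
       [-2.04259643e-02,  7.61419605e-01,  6.47937470e-01,
         6.96857980e+02],
       [ 0.00000000e+00,  0.00000000e+00,  0.00000000e+00,
         1.00000000e+00]])}
0.1 [ 2.15684872e-01  9.76462765e-01 -6.91621003e-04 -1.64237057e-04] [ 0.31832886 -1.03843274 -0.36245316] 87.6429207945576
```

View pics/top0.png

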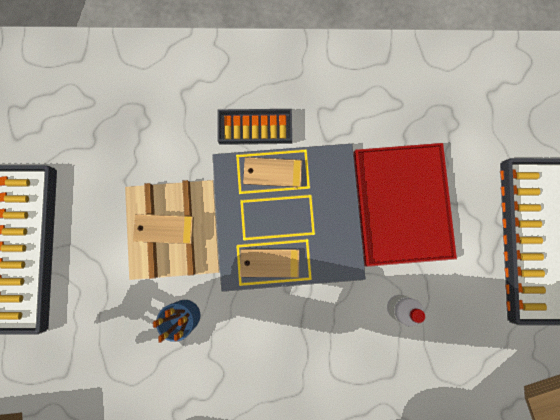

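View pics/side0.png

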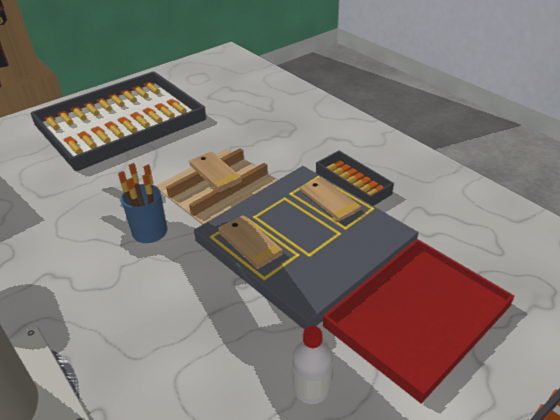

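Top view: rails with a board at about (162,229), boards in the near (268,263) and far (272,172) outlines, the empty outline in the middle at (277,217), and the tray on the right. The jar is near (178,318) and the glue near (410,312). Next I measure these on known planes.

```bash
cat > h.py <<'E'
import numpy as np, cv2
from station import env,set_gripper,viewer,workorder
P=viewer.camera_params("top"); M=P["pose"]
def cast(u,v,z):
    d=M[:3,:3]@np.array([(u-P["cx"])/P["fx"],-(v-P["cy"])/P["fy"],-1.]); o=M[:3,3]
    return (o+d*(z-o[2])/d[2])[:2]
def rects(mask,z,amin=150):
    out=[]
    for c in cv2.findContours(mask,cv2.RETR_EXTERNAL,cv2.CHAIN_APPROX_NONE)[0]:
        if cv2.contourArea(c)<amin: continue
        w=np.array([cast(u+.0,v+.0,z) for u,v in c[:,0]],np.float32)
        (cx,cy),s,a=cv2.minAreaRect(w); b=cv2.boxPoints(((cx,cy),s,a))
        e=[b[1]-b[0],b[2]-b[1]]; l=max(e,key=np.linalg.norm); l=l*np.sign(l[1])
        ang=np.arctan2(-l[0],l[1])   # yaw of long axis from world y
        out.append((cx,cy,max(s),min(s),ang,c[:,0].mean(0)))
    return out
def mask(img,lo,hi): return cv2.inRange(cv2.cvtColor(img,cv2.COLOR_BGR2HSV),lo,hi)
E
python3 - <<'E'
from h import *
np.set_printoptions(precision=3,suppress=True)
im=cv2.imread("pics/top0.png"); hsv=cv2.cvtColor(im,cv2.COLOR_BGR2HSV)
for n,(u,v) in dict(fb=(270,172),nb=(270,263),nb_sh=(270,270),rb=(160,232),rack=(140,260),tape=(275,199),band=(187,230),plate=(335,220),platesh=(320,275),tray=(400,200),gold2=(297,265)).items(): print(n,hsv[v,u])
for n,m,z in (("tray",mask(im,(0,150,60),(6,255,255))|mask(im,(174,150,60),(180,255,255)),26),("plate",mask(im,(105,30,40),(125,120,140)),30),("tape",mask(im,(22,170,90),(33,255,255)),30),("wood",mask(im,(8,70,60),(22,175,255)),44)):
    cv2.imwrite(f"/tmp/{n}.png",m)
    for r in rects(m,z): print(n,*[np.round(x,3) for x in r])
big=cv2.resize(im[130:350,120:480],None,fx=2.2,fy=2.2,interpolation=cv2.INTER_CUBIC); cv2.imwrite("pics/crop.png",big)
E
```

```text
fb [ 17 114 220]
nb [ 15 119 142]
nb_sh [ 18 119 141]
rb [ 17 119 200]
rack [ 18  99 218]
tape [ 25 201 238]
band [ 21 180 223]
plate [111  38 113]
platesh [99 42 84]
tray [  2 226 158]
gold2 [ 20 156 160]
tray 595.956 -264.193 247.71 193.413 -1.486 [404.318 204.266]
plate 565.789 4.5 135.555 69.511 0.083 [276.917 216.958]
plate 600.314 -10.715 244.347 192.262 1.322 [285.848 212.212]
tape 471.962 11.969 149.081 83.311 0.083 [273.441 262.027]
tape 565.451 4.848 149.367 83.244 0.084 [276.981 217.259]
tape 662.715 14.792 149.234 83.346 0.084 [272.066 171.237]
wood 206.6 -525.93 84.591 71.705 1.57 [544.594 398.275]
wood 469.174 20.737 118.72 58.803 0.002 [269.201 262.811]
wood 540.628 221.779 195.856 181.954 -1.488 [171.058 228.898]
wood 657.613 13.437 123.296 61.064 -0.046 [272.958 172.   ]
```

View pics/crop.png

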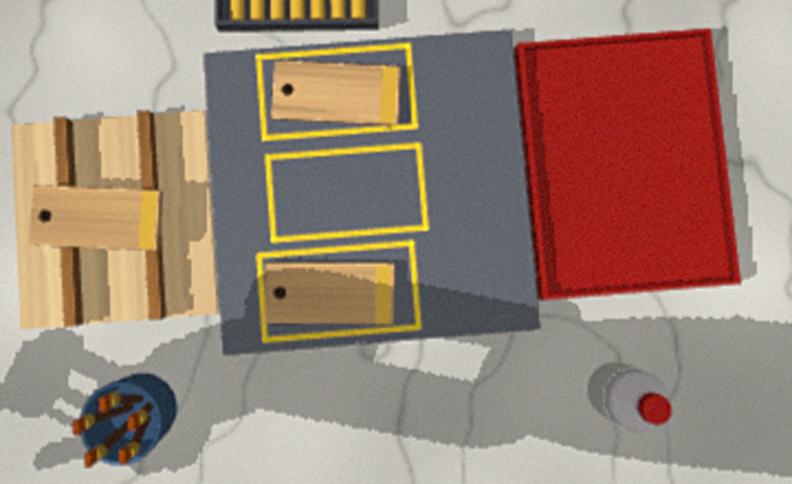

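```bash
cat >> h.py <<'E'
PY=0.084
def q(yaw): a=np.pi/2+yaw; return [np.cos(a/2),np.sin(a/2),0,0]
def st():
    s=env.read_state(); print("t %.2f"%s["time_s"],np.round(s["tool_pos"],1),"F",np.round(s["force"],1),"w %.1f"%s["width"])
E
python3 - <<'E'
from h import *
c=lambda u,v,z: cast(120+u/2.2,130+v/2.2,z)
corn=[c(33,185,44),c(29,244,44),c(158,190,44),c(155,249,44)]
ctr=np.mean(corn,0); l=(corn[0]+corn[1]-corn[2]-corn[3])/2; yaw=np.arctan2(-l[0],l[1])
print("rack board",ctr,np.linalg.norm(l),yaw)
print("jar",c(122,420,145),"glue cap",c(655,408,130),"dots",c(280,292,44),c(287,89,44))
x,y=ctr
env.reach([x,y,260],q(yaw)); st()
env.move_l([x,y,113],rate=200); set_gripper(40); st()
cv2.imwrite("pics/grip.png",viewer.camera("side"))
E
```

```text
rack board [539.58489508 239.53221576] 117.07522550110798 -0.03637197412335905
jar [370.17034148 184.83319661] glue cap [ 378.22911162 -253.41784586] dots [470.50519803  65.06805271] [661.43383261  60.49660738]
t 1.68 [539.3 240.4 260.1] F [-0.3  0.2  0.1] w 87.5
t 3.17 [539.8 239.6 113.4] F [-1.1 -0.4  4.5] w 55.7
```

```bash
python3 - <<'E'
from h import *
x,y=565.4,4.8
p=env.read_state()["tool_pos"]
env.move_l([p[0],p[1],150],rate=150); st()
env.move_l([x,y,150],rot=q(PY),rate=250)
env.move_l([x,y,118],rate=100)
print(env.move_l([x,y,112.5],rate=30,f_stop=4)); st()
set_gripper(72); st()
env.move_l([x,y,165],rate=200)
set_gripper(0); env.reach([440,20,175],q(PY)); st()
im=viewer.camera("top"); cv2.imwrite("pics/placed.png",im)
E
```

```text
t 3.62 [539.9 239.6 150.2] F [-0.5  0.7 -1.2] w 56.0
True
t 5.42 [566.1   5.  113.3] F [-0.   0.2  4.3] w 55.7
t 5.91 [565.3   5.  112.2] F [-0.5  0.4  0.3] w 72.1
t 8.04 [440.3  20.1 175.5] F [-0.1 -0.4 -0.6] w 0.3
```

View pics/placed.png

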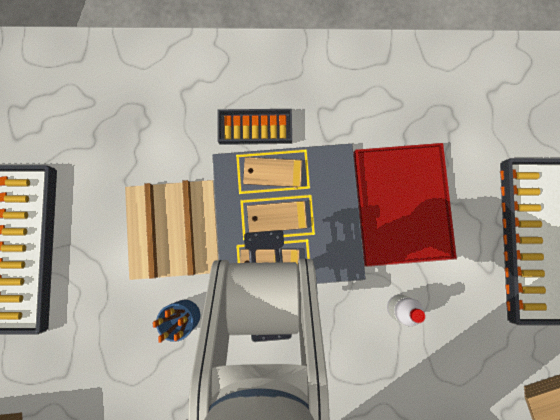

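The board lies in the middle outline at about (278,217). Next I press the corners, starting with the nearest board.

```bash
cat > press.py <<'E'
from h import *
def press(c,yaw):
    ex=np.array([np.cos(yaw),np.sin(yaw)]); ey=np.array([-ex[1],ex[0]]); out=[]
    for a,b in((-1,1),(-1,-1),(1,-1),(1,1)):
        p=np.array(c)+20*a*ex+50*b*ey
        env.move_l([*p,130],rot=q(PY),rate=200)
        hit=env.move_l([*p,117.5],rate=30,f_stop=4); s=env.read_state()
        out.append((a,b,hit,round(s["tool_pos"][2],2),round(s["force"][2],1)))
        env.move_l([*p,130],rate=120)
    print(out); st()
E
python3 - <<'E'
from press import *
press((469.2,20.7),.002)
E
```

```text
[(-1, 1, True, np.float64(124.33), np.float64(6.9)), (-1, -1, True, np.float64(124.29), np.float64(8.7)), (1, -1, True, np.float64(124.35), np.float64(7.1)), (1, 1, True, np.float64(124.34), np.float64(7.7))]
t 12.47 [489.3  70.2 130.1] F [-0.1 -0.2 -0.3] w 0.1
```

Near board is sound. Middle and far next.

```bash
python3 - <<'E'
from press import *
press((565.4,4.8),PY)
press((657.6,13.4),-.046)
E
```

```text
[(-1, 1, True, np.float64(124.36), np.float64(5.6)), (-1, -1, True, np.float64(124.36), np.float64(7.8)), (1, -1, True, np.float64(124.36), np.float64(5.6)), (1, 1, True, np.float64(124.36), np.float64(6.4))]
t 16.76 [581.4  55.8 130.2] F [-0.  -0.7  0.3] w 0.3
[(-1, 1, True, np.float64(120.82), np.float64(7.4)), (-1, -1, True, np.float64(124.35), np.float64(6.9)), (1, -1, True, np.float64(121.51), np.float64(5.4)), (1, 1, True, np.float64(124.37), np.float64(5.4))]
t 21.19 [680.1  61.8 130.3] F [-0.4 -0.4  0.6] w 0.6
```

The far board rocks (two opposite corners sink about 3 mm). I'll grip it near the tail without lifting, slide it to align with the tray, release it, and push it over the edge.

```bash
cat >> h.py <<'E'
EX=np.array([np.cos(PY),np.sin(PY)]); EY=np.array([-EX[1],EX[0]]); T=np.array([596.,-264.2])
def tr(lx,ly): return T+lx*EX+ly*EY
E
python3 - <<'E'
from h import *
yw=-.046; c=np.array([657.6,13.4]); g=c+33*np.array([-np.sin(yw),np.cos(yw)])
env.move_l([*g,140],rot=q(yw),rate=200); set_gripper(74)
env.move_l([*g,113],rate=120); set_gripper(40); st()
z=env.read_state()["tool_pos"][2]
env.move_l([*tr(78,115+33),113],rot=q(PY),rate=70); st()
set_gripper(68); st()
cv2.imwrite("pics/s1.png",viewer.camera("side"))
p=tr(78,148); env.move_l([*p,145],rate=150)
cv2.imwrite("pics/t1.png",viewer.camera("top"))
E
```

```text
t 23.48 [659.2  46.4 113.3] F [0.3 0.4 2.7] w 56.0
t 25.87 [ 661.3 -110.7  113.3] F [-0.3  4.3  6.9] w 55.7
t 26.30 [ 661.  -110.4  112.6] F [ 0.  -0.1  0.2] w 68.1
```

View pics/s1.png

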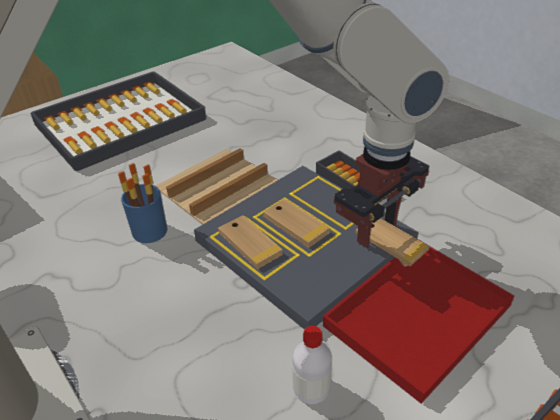

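The board's nose, at about (413,258), overhangs the tray inside its far wall. Next is the push from behind.

```bash
python3 - <<'E'
from h import *
env.move_l([*tr(78,200),145],rate=200); set_gripper(28)
env.move_l([*tr(78,200),113],rate=150)
env.move_l([*tr(78,125),113],rate=50); st()
env.move_l([*tr(78,90),113],rate=40); st()
env.hold(.2)
env.move_l([*tr(78,90),150],rate=150)
env.move_l([*tr(20,200),200],rate=250); st()
cv2.imwrite("pics/s2.png",viewer.camera("side")); cv2.imwrite("pics/t2.png",viewer.camera("top"))
E
python3 -c "
import cv2,numpy as np
a=cv2.imread('pics/s2.png');b=cv2.imread('pics/t2.png')
cv2.imwrite('pics/st2.png',np.hstack([a[130:420,160:540],b[130:420,150:530]]))"
```

```text
t 29.98 [ 663.2 -132.8  113. ] F [ 0.4  0.1 -0.7] w 28.1
t 31.00 [ 666.1 -167.8  113. ] F [ 0.6 -0.1 -0.2] w 28.1
t 32.28 [599.7 -63.6 199.7] F [ 0.7 -0.4  0.1] w 27.9
```

View pics/st2.png

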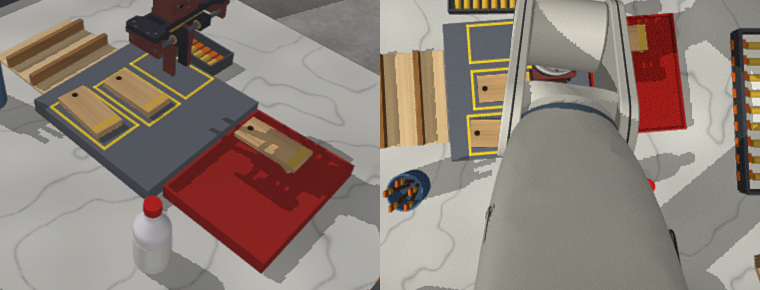

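The board is in the tray, with its tail near (245,125) in the crop. I can't tell whether that end is down, so I'll move the arm clear and zoom in.

```bash
python3 - <<'E'
from h import *
env.reach([470,200,260],q(PY)); st()
a=viewer.camera("side");b=viewer.camera("top")
cv2.imwrite("pics/t3.png",b)
a=cv2.resize(a[220:370,340:520],None,fx=2.2,fy=2.2,interpolation=2); b=cv2.resize(b[130:280,340:470],None,fx=2.2,fy=2.2,interpolation=2)
cv2.imwrite("pics/st3.png",np.hstack([a,b]))
E
```

```text
t 33.53 [470.7 199.4 259.8] F [0.4 0.2 0.1] w 28.1
```

View pics/st3.png

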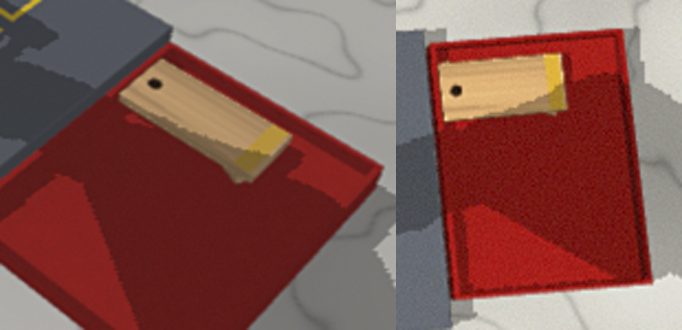

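The tail looks clear of the wall. I'll confirm by triangulating the dot's height (26 mm expected if flat).

```bash
python3 - <<'E'
from h import *
S=viewer.camera_params("side")
def ray(p,u,v): d=p["pose"][:3,:3]@np.array([(u-p["cx"])/p["fx"],-(v-p["cy"])/p["fy"],-1.]); return p["pose"][:3,3],d/np.linalg.norm(d)
def tri(s,t):
    (o1,d1),(o2,d2)=ray(S,340+s[0]/2.2,220+s[1]/2.2),ray(P,340+(t[0]-396)/2.2,130+t[1]/2.2)
    k=np.linalg.lstsq(np.c_[d1,-d2],o2-o1,rcond=None)[0]; a,b=o1+k[0]*d1,o2+k[1]*d2
    m=(a+b)/2; print(np.round(m,1),"gap %.1f"%np.linalg.norm(a-b),"tray", np.round([(m[:2]-T)@EX,(m[:2]-T)@EY],1))
tri((155,84),(456,91)); tri((291,136),(563,54)); tri((121,97),(443,121)); tri((160,60),(440,65)); tri((380,167),(622,31))
E
```

```text
[ 664.9 -188.1   24.7] gap 1.6 tray [75.  70.1]
[ 700.5 -291.6   26.6] gap 1.1 tray [101.8 -36.1]
[ 637.  -176.7   19.4] gap 3.7 tray [48.2 83.7]
[ 690.  -172.5   24. ] gap 0.2 tray [101.4  83.4]
[ 724.4 -351.    25.9] gap 0.7 tray [120.7 -97.2]
```

```bash
python3 -c "
from station import workorder
print(workorder.sign_off())"
```

```text
the job is handed in; nothing more can be done
None
```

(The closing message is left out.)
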